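# Press the last brass candle cup into an Advent candle bar

### The job

The last brass candle cup of the wooden Advent bar still stands proud. Lay the bar flat on the bed of the small bench press, slide it between the guide rails up to the end stop with that cup under the plunger, then press the plunger's knob down: past the first soft stop, where it meets the cup, until the cup is fully home and the plunger comes up firm; bear on it firmly for a moment without crushing it, and let the plunger rise again. Leave the finished bar lying in the press against its stop and do not disturb the other things on the table.

Things in the scene. Friction and masses are not known exactly. Their poses are not given: they have to be found in the camera images.
- press: small fixed C-frame bench press, grey-green. Origin on the table straight under the plunger's axis; +x = feed direction, from the open front under the plunger to the end stop and the column behind it; z up. Base x -170 to 85 mm, y +-55. Overarm and round boss 82 to 134 mm above the table, in front ending at x = -22; column x 46 to 82
- bed_mark (a point): on the bed's top (15 mm above the table) straight under the plunger's axis; axes as the press. The bed, a steel strip 66 mm wide, runs from x = -170 mm to the stop, all at this height; the bar may overhang in front
- rail_mouth (a point): middle of the mouth between the guide rails, on the bed, at x = -40 mm of the press. Rails 10 mm high from x = -40 to 25, 53 mm apart inside (y = +-26.5); in front of them flared ends to x = -58, opening to about 70 mm. No rails from x = -60 to -170: room for fingers beside the bar
- stop_face (a point): middle of the end stop's face, at x = 25 mm of the press, 26 mm above the table; axes as the press
- knob_top (a point): middle of the flat top of the plunger's round black knob (44 mm diameter, flat top 32 mm diameter), 197.5 mm above the table when the plunger is up; moves with the plunger; z up. Press it straight down from above. A spring lifts the plunger: 3 N at the top plus 0.15 N per mm of travel; it can travel 26 mm
- plunger: the plunger: steel ram with a white nylon foot, 20 mm diameter. Origin in the middle of the foot's under face, 42 mm above the bed when up. It meets the proud cup after 10 to 13 mm (first, soft stop); driving the cup then takes about 7 N more than the spring (11 to 13 N on the knob in all); after about 18 mm the cup is home (second, firm stop), force climbing 5 to 10 N per mm
- candle_bar: loose pale wooden bar 200 x 48 x 22 mm, about 0.15 kg, with four brass cups in its top at x = -75, -25, 25 and 75 mm, three of them home (flange 22 mm diameter, 2 mm high on the wood). Origin in the middle of the underside; x along the bar towards the end with the proud cup, z up. In the press its x axis points along the press's x axis
- bar_grip (a point): good place to grip the bar across its 48 mm width: x = -50 mm of the bar, 11 mm above its underside; axes as the bar
- bar_end (a point): middle of the bar's end face near the proud cup (x = 100 mm of the bar), 11 mm above its underside; this end goes against the end stop
- candle_cup (a joint): how far the proud cup has been pushed in, in m: 0 = its flange stands 8 mm off the wood, 0.008 = home, flange on the wood. Starts between 0 and 0.003; it stays where it is left. Once home, bear on it with at least 11 N at the foot (about 17 N on the knob) for a moment; above 22 N at the foot (about 28 N on the knob) it is crushed
- cup_top (a point): middle of the top of the proud cup (flange 22 mm diameter, 2 mm thick, at x = 75 mm of the bar); moves with the cup
- glue_bottle: bystander: white plastic bottle, 68 mm diameter, 190 mm high, origin under its middle
- cup_bowl: bystander: white bowl with spare brass cups, 116 mm diameter, 45 mm high, origin under its middle
- bead_jar: bystander: glass jar with metal lid, 68 mm diameter, 85 mm high, origin under its middle
- toy_tree: bystander: small dark-green toy fir on a wooden disc, 72 mm diameter, 144 mm high, origin under its middle
Not all that is in view belongs to the job. There is more than one size of the candle_bar; the one meant has the size given above.

How it is judged:
On the way, in this order (a step that is already met when the one before it is completed fails the run):
1. the bar lies flat on the bed, its end up to the stop (within 4 mm), the still proud cup under the foot (horizontal distance between cup_top and plunger below 0.004 m and z of candle_bar in the frame of press between 0.012 and 0.018 m and angle between candle_bar's own z axis and vertical below 0.05 rad and value of joint candle_cup below 0.0045 m), for 0.2 s.
2. the foot bears on the cup with 11 N or more for 0.2 s, the cup home within 1.5 mm (contact force between plunger and candle_bar above 11 N and value of joint candle_cup above 0.0065 m), for 0.2 s.
At the end, for the whole second after the job is handed in: The cup is home (its flange within 1.5 mm of the wood), the plunger is back up (within 3 mm), and the bar lies flat on the bed, at rest and released, its cup still under the foot (within 6 mm), its end at the stop (value of joint candle_cup above 0.0065 m and z of knob_top in the frame of press above 0.1945 m and horizontal distance between cup_top and plunger below 0.006 m and z of candle_bar in the frame of press between 0.012 and 0.018 m and angle between candle_bar's own z axis and vertical below 0.05 rad and linear speed of candle_bar below 0.02 m/s); the robot touches nothing.
It fails at once if the foot presses on the bar or its cup with more than 22 N (contact force between plunger and candle_bar above 22 N).
It fails at once if the glue bottle is moved by more than 30 mm (distance of glue_bottle from where it was at the start of the episode above 0.03 m).
It fails at once if the bowl of spare cups is moved by more than 30 mm (distance of cup_bowl from where it was at the start of the episode above 0.03 m).
It fails at once if the jar is moved by more than 30 mm (distance of bead_jar from where it was at the start of the episode above 0.03 m).
It fails at once if the toy fir is moved by more than 30 mm (distance of toy_tree from where it was at the start of the episode above 0.03 m).
It also fails if it takes over 72 s, if anything falls off the work surface, if the arm or the gripper's body presses on something with over 40 N, if the wrist force passes 120 N, or if a joint passes its speed limit or range.

### The arm

A 7-joint arm with a two-finger parallel gripper is mounted at the origin on the work surface. World frame = base frame: x ahead of the robot, y to its left, z up, the work surface at z = 0. Lengths are in m, angles in rad, forces in N, time in s.
With the tool pointing down it reaches from about 0.425 to 1.025 m from the base axis. Payload 3.6 kg.
Tool frame: the origin (TCP) lies at the very end of the fingers, on their centre line; the grasp point (between the pads) lies 19 mm behind it; z points along the fingers, x is the direction in which the jaws open and shut, and the axes are right-handed (so a half turn about z gives the same grasp; the last joint's range is limited). The gripper opens to 85 mm and grips with 20 to 120 N. Pads are 22 mm wide; open, the fingers measure 114 mm over their backs; the gripper's body (76 mm by 85 mm) begins 54 mm behind the grasp point. The pads swing forward as they close: fully open they stand 13 mm farther back than shut.
Start: joints at [1.107, 0.591, 0.048, 1.609, -0.033, 0.943, -0.034], TCP at [0.262, -0.676, 0.231] pointing down, gripper open.
Joint ranges: [-2.69, 2.69], [-0.47, 2.24], [-1.27, 1.36], [0.19, 2.51], [-1.53, 4.68], [0.08, 2.07], [-3.09, 3.09]. Speed limits (rad/s): [2.57, 2.57, 3.14, 3.14, 3.14, 3.14, 3.14].

### API

Orientations are given as [roll, pitch, yaw] about the fixed x, y, z axes, in that order (R = Rz(yaw) Ry(pitch) Rx(roll)).
In Python, from rig import bot gives the robot as it stands.
- The arm moves only by the shell command python3 -m creep 'ROWS' [FORCE]. ROWS is JSON, one flat list of numbers, 7 for each row, row after row: the shift along the tool's x, y, z scaled (see below), then the turn, a rotation vector about the tool's x, y, z scaled (see below), then the finger opening in mm, from 0 to 85.4. In form: [tx, ty, tz, rx, ry, rz, claw, tx, ty, tz, rx, ry, rz, claw, ...]. A call has 1 to 20 rows; each row shifts and turns the commanded pose from where the row before left it, along the tool's axes as they then stand; what a row does not reach is not made up. The controller multiplies each number of a shift by 0.06 m and each number of a turn by 4 degrees. A row lasts 1/8 s, in which the tool goes at most 62.5 mm and 10.7 degrees, less where a joint would pass 70% of its speed; a pose out of reach is approached as far as the arm can. A call with a number of a shift or a turn outside -1 to 1 is refused whole. A call with a gripper value outside its range is refused whole. The fingers move at their own pace and stop on an object; FORCE is the grip in N (left out, the last holds). Time passes only in rows, so rows that do not move let the fingers close. It gives the time, the measured TCP pose, the force and the opening at its end, in the units of the state.
- bot.sense(): the state, without advancing time (a new reading comes with each control period).
- bot.grab_frame(name): name is "side" or "top"; returns a dict with "color" (420x560x3 uint8, red, green, blue), "vertical_fov" (degrees; the focal length in pixels is half the picture's height over the tangent of half this angle, whatever the lens; pixels are square), "cx", "cy" (the principal point, pixels), "k1" (the pictures are not rectified: a ray, as slopes to the right and down, at radius r is drawn at 1 + k1 r^2 times it, then the intrinsics apply), "pose" (4x4, takes a point from camera to world coordinates). Camera axes: x right, y up, looking along -z (the intrinsics and any distortion apply to the point x, -y, -z); pixel columns grow to the right and rows downward; lengths in m; the calibration is good to about 2 mm. A picture is of the moment at which its call begins. There is no depth.
- bot.finish_job(): hands the job in, once; it reports no verdict.
Trained networks look in a picture, given as the dict that the camera call returned (one of the last four; its "shot" number tells which), for a name from the list of things; names that differ only in an ending like _2 or _b are one class to them, and where a whole thing is asked for, a point or a joint stands for the part that bears it (a point fixed in the world has none). Each returns a list of dicts, best first, with "confidence" (0 to 1); they miss things now and then, are a little off and sometimes report something else, mostly with a low value. They report only what shows in the picture. A call takes as long as a camera call. They do not tell look-alikes from the thing itself.
- bot.search_frame(query, picture): "rect" ([centre column, centre row, width, height] in pixels, round what is visible of it).
The state is a dict: "clock": time; "q": joint angles; "joint_velocities": joint speeds; "tau": joint torques, N m; "position": TCP position; "eef_rot": TCP orientation; "wrist_force": force on the tool from outside, world axes, zero at the start; "wrist_torque": the same for the moment, N m; "finger_gap": opening from 0.0 (shut) to 1.0 (fully open).
Only numpy, scipy, OpenCV 4.12 (cv2) and the standard library are available. Lean on these libraries where they do the work, as an engineer would, in place of code of your own. Each camera call takes 0.05 s, during which the arm holds its last target.

## Working session

There is one attempt and no reset: what is moved stays moved. The work goes in short steps, Python scripts to look and compute and a shell command to move; the robot and the scene stay as the last step left them, time stands still between calls to the robot, and variables do not carry over. Pictures are saved under pics/ and viewed, and the job is handed in when it is done.

```bash
mkdir -p pics; ls; python3 - <<'E'
from rig import bot
import cv2,numpy as np
print(bot.sense())
for n in ("side","top"):
    f=bot.grab_frame(n)
    print(n,f["vertical_fov"],f["cx"],f["cy"],f["k1"],f["shot"],np.round(f["pose"],4).tolist())
    cv2.imwrite(f"pics/{n}0.png",f["color"][:,:,::-1])
    for q in ("candle_bar","press","knob_top","glue_bottle","cup_bowl","bead_jar","toy_tree","cup_top"):
        print(q,[(np.round(d["rect"]).tolist(),round(d["confidence"],2)) for d in bot.search_frame(q,f)][:4])
print(bot.sense()["clock"])
E
```

```text
pics
{'clock': 0.0, 'q': array([ 1.10751366,  0.5921158 ,  0.04826852,  1.60986278, -0.03333195,
        0.94273519, -0.03369818]), 'joint_velocities': array([ 1.66373360e-05,  3.73993839e-04,  1.05672122e-03,  2.68854557e-04,
       -6.91879726e-04, -1.07495076e-03,  1.96309011e-03]), 'tau': array([ 5.76215666e-05, -5.48686409e+01,  1.54621739e+00, -1.98125535e+01,
        9.28051217e-03,  8.65685666e-03,  4.32298677e-06]), 'position': array([ 0.26174387, -0.67518006,  0.2301274 ]), 'eef_rot': array([ 3.14150626e+00,  2.31519614e-03, -1.20092527e+00]), 'wrist_force': array([ 0.92427374, -0.07225226,  0.21585137]), 'wrist_torque': array([-0.00199744,  0.00966291,  0.03176907]), 'finger_gap': 1.0038185793393533}
side 56.61484533435407 281.35068157111584 211.72777905566207 -0.05285395051093693 1 [[0.999, 0.035, -0.0276, 0.4908], [-0.0445, 0.7394, -0.6718, -0.7218], [-0.0031, 0.6724, 0.7402, 0.993], [0.0, 0.0, 0.0, 1.0]]
candle_bar [([267.0, 149.0, 69.0, 28.0], 0.94), ([211.0, 206.0, 75.0, 32.0], 0.82), ([273.0, 198.0, 26.0, 46.0], 0.78)]
press [([277.0, 283.0, 46.0, 80.0], 0.61)]
knob_
[... 477 characters left out ...]
63945418531796 212.12326327516183 0.0013146261791143104 2 [[-0.0168, 0.9881, -0.1527, 0.3786], [-0.9999, -0.0172, -0.0014, 0.0476], [-0.004, 0.1526, 0.9883, 1.2649], [0.0, 0.0, 0.0, 1.0]]
candle_bar [([231.0, 307.0, 36.0, 91.0], 0.87), ([218.0, 232.0, 63.0, 30.0], 0.86), ([131.0, 242.0, 30.0, 87.0], 0.59)]
press [([334.0, 232.0, 86.0, 40.0], 0.75)]
knob_top [([353.0, 225.0, 18.0, 14.0], 0.71)]
glue_bottle [([437.0, 226.0, 41.0, 28.0], 0.55), ([351.0, 225.0, 15.0, 13.0], 0.5), ([366.0, 152.0, 26.0, 26.0], 0.41)]
cup_bowl []
bead_jar [([218.0, 231.0, 66.0, 30.0], 0.7)]
toy_tree [([367.0, 152.0, 24.0, 27.0], 0.79)]
cup_top [([234.0, 339.0, 9.0, 9.0], 0.52), ([130.0, 275.0, 10.0, 8.0], 0.4)]
0.9
```

View pics/side0.png

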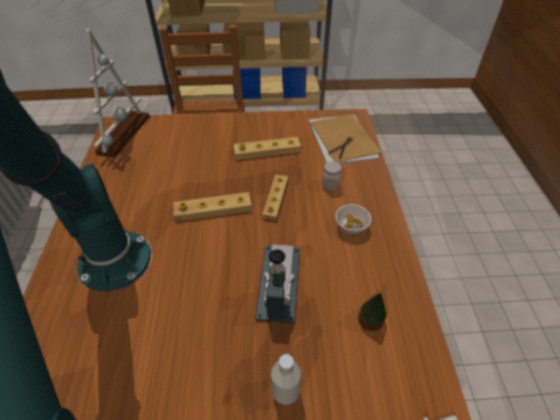

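View pics/top0.png

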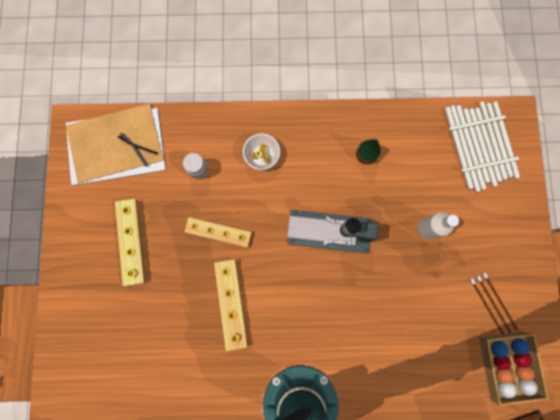

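```bash
python3 - <<'E'
import cv2
a=cv2.imread('pics/top0.png')[130:360,100:470]
cv2.imwrite('pics/top0z.png',cv2.resize(a,None,fx=2.15,fy=2.15,interpolation=cv2.INTER_CUBIC))
a=cv2.imread('pics/side0.png')[120:330,160:420]
cv2.imwrite('pics/side0z.png',cv2.resize(a,None,fx=2.8,fy=2.8,interpolation=cv2.INTER_CUBIC))
E
```

```text
(no output)
```

View pics/top0z.png

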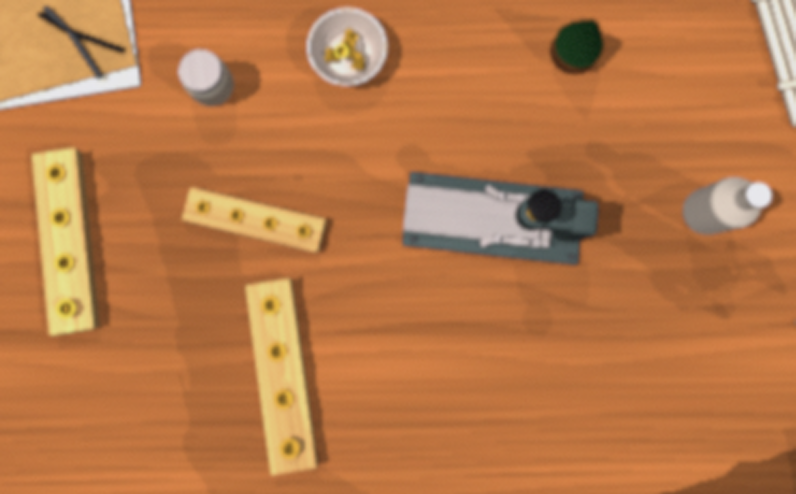

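View pics/side0z.png

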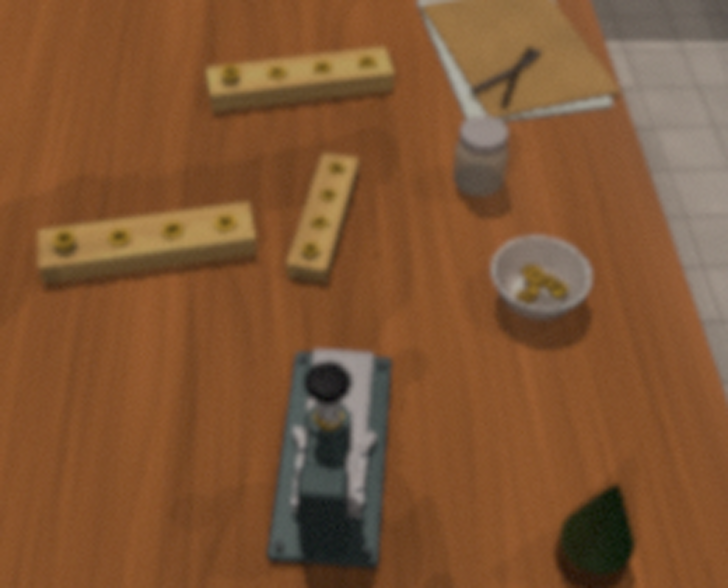

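```bash
cat > h.py <<'E'
import numpy as np,cv2
class Cam:
    def __init__(s,f):
        s.H=f["color"].shape[0]; s.f=s.H/2/np.tan(np.radians(f["vertical_fov"])/2)
        s.cx,s.cy,s.k1,s.T=f["cx"],f["cy"],f["k1"],np.array(f["pose"])
    def ray(s,u,v):
        d=np.array([(u-s.cx)/s.f,(v-s.cy)/s.f]);x=d.copy()
        for _ in range(20): x=d/(1+s.k1*(x@x))
        return s.T[:3,3],s.T[:3,:3]@np.array([x[0],-x[1],-1])
    def plane(s,u,v,z):
        o,d=s.ray(u,v);return o+d*(z-o[2])/d[2]
    def proj(s,p):
        c=s.T[:3,:3].T@(np.array(p)-s.T[:3,3]);x=np.array([c[0],-c[1]])/-c[2];x=x*(1+s.k1*(x@x))
        return x*s.f+[s.cx,s.cy]
def tri(c1,p1,c2,p2):
    o1,d1=c1.ray(*p1);o2,d2=c2.ray(*p2)
    A=np.c_[d1,-d2];t=np.linalg.lstsq(A,o2-o1,rcond=None)[0]
    a,b=o1+d1*t[0],o2+d2*t[1];return (a+b)/2,np.linalg.norm(a-b)
E
python3 - <<'E'
from rig import bot
from h import *
import pickle
F={n:bot.grab_frame(n) for n in("side","top")}
pickle.dump(F,open('F0.pkl','wb'))
t=Cam(F["top"]);s=Cam(F["side"])
z=lambda p:(p[0]/2.15+100-.27,p[1]/2.15+130-.27)
zs=lambda p:(p[0]/2.8+160-.32,p[1]/2.8+120-.32)
for nm,C in dict(A=[(33,155),(75,149),(95,328),(50,335)],B=[(246,286),(291,279),(316,467),(271,474)],C=[(190,188),(327,219),(319,252),(182,219)]).items():
    P=np.array([t.plane(*z(c),.022) for c in C]);print(nm,P.round(3).tolist(),[round(np.linalg.norm(P[i]-P[i-1])*1e3) for i in range(4)])
for nm,C in dict(A=[(57,173),(59,217),(65,262),(67,307)],B=[(270,304),(276,351),(285,398),(292,447)],C=[(205,207),(238,215),(272,223),(306,231)]).items():
    P=np.array([t.plane(*z(c),.025) for c in C]);print(nm,P.round(3).tolist(),[round(np.linalg.norm(P[i]-P[i-1])*1e3) for i in range(1,4)])
for nm,C in dict(A=[(207,68),(389,49),(394,73),(212,96)],B=[(39,233),(250,205),(256,236),(41,266)],C=[(325,153),(357,158),(326,268),(289,260)]).items():
    P=np.array([s.plane(*zs(c),.022) for c in C]);print('side',nm,P.round(3).tolist(),[round(np.linalg.norm(P[i]-P[i-1])*1e3) for i in range(4)])
print('knob',tri(t,z((544,206)),s,zs((328,380))))
E
```

```text
A [[0.612, 0.562, 0.022], [0.62, 0.502, 0.022], [0.363, 0.464, 0.022], [0.354, 0.527, 0.022]] [260, 61, 260, 64]
B [[0.418, 0.252, 0.022], [0.427, 0.188, 0.022], [0.169, 0.153, 0.022], [0.161, 0.215, 0.022]] [259, 64, 260, 62]
C [[0.56, 0.334, 0.022], [0.511, 0.136, 0.022], [0.464, 0.148, 0.022], [0.515, 0.344, 0.022]] [46, 203, 48, 203]
A [[0.585, 0.525, 0.025], [0.521, 0.52, 0.025], [0.456, 0.509, 0.025], [0.393, 0.503, 0.025]] [64, 65, 64]
B [[0.392, 0.217, 0.025], [0.327, 0.208, 0.025], [0.263, 0.196, 0.025], [0.197, 0.186, 0.025]] [66, 65, 66]
C [[0.531, 0.311, 0.025], [0.519, 0.263, 0.025], [0.507, 0.215, 0.025], [0.494, 0.166, 0.025]] [49, 50, 50]
side A [[0.352, 0.535, 0.022], [0.616, 0.567, 0.022], [0.619, 0.511, 0.022], [0.362, 0.472, 0.022]] [64, 265, 56, 260]
side B [[0.157, 0.218, 0.022], [0.417, 0.254, 0.022], [0.425, 0.2, 0.022], [0.167, 0.163, 0.022]] [56, 262, 55, 260]
side C [[0.515, 0.347, 0.022], [0.556, 0.335, 0.022], [0.509, 0.144, 0.022], [0.465, 0.159, 0.022]] [194, 43, 197, 46]
knob (array([ 0.50355812, -0.14467038,  0.19481432]), np.float64(0.0018724658274739856))
```

Three candidates in the top view: A at (130,242), about 260 x 62 mm; B at (231,305), about 260 x 63 mm; C at (219,232), about 203 x 47 mm with cups 50 mm apart. Only C has the right size. Next, an enlarged crop to see which end has the proud cup, and crops of the press.

```bash
python3 - <<'E'
import cv2,pickle,numpy as np
F=pickle.load(open('F0.pkl','rb'))
t=F['top']['color'][:,:,::-1];s=F['side']['color'][:,:,::-1]
k=dict(interpolation=cv2.INTER_CUBIC)
a=cv2.resize(t[212:252,178:258],(800,400),**k);
b=cv2.resize(s[170:225,255:295],(400,550),**k)
cv2.imwrite('pics/c1.png',a);
p=cv2.resize(s[235:330,245:310],(410,600),**k)
cv2.imwrite('pics/c2.png',np.hstack([b,p[:550]][:2]) if 0 else np.hstack([cv2.copyMakeBorder(b,0,50,0,0,0),p][:2])[:600,:800])
cv2.imwrite('pics/c3.png',cv2.resize(t[203:260,280:384],(800,438),**k))
E
```

```text
(no output)
```

View pics/c1.png

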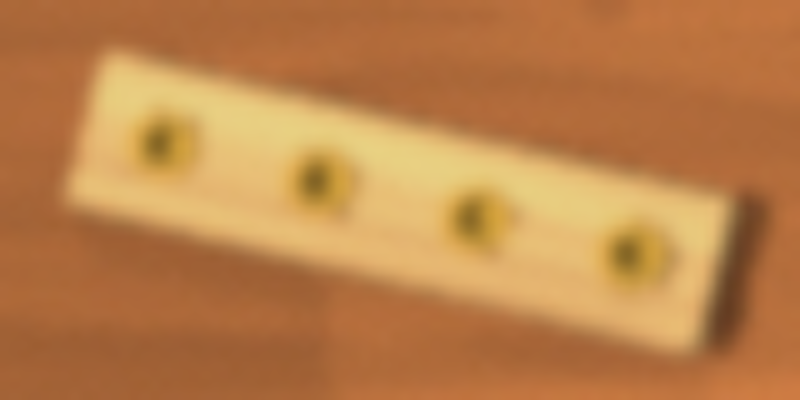

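View pics/c2.png

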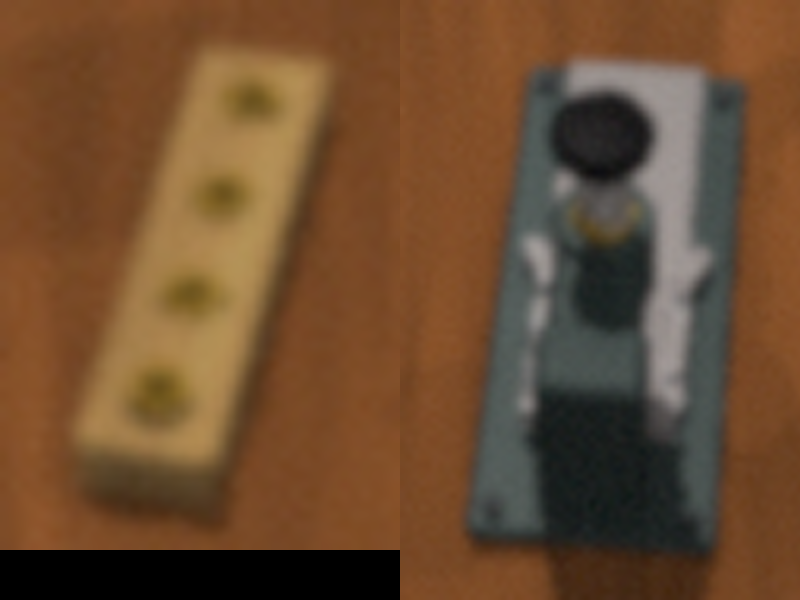

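View pics/c3.png

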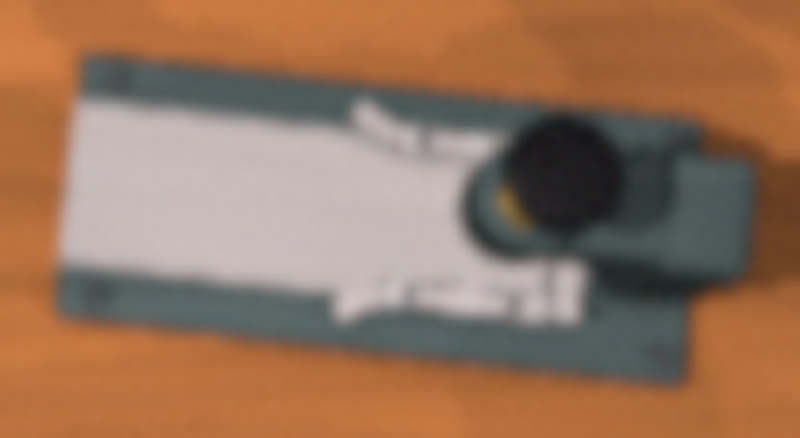

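C is the target: its proud cup is the end nearest the press (top view 241,237; side view 271,209, standing taller with a visible barrel). Now I'll fit the poses from both views.

```bash
cat > fit.py <<'E'
from h import *
import pickle
from scipy.optimize import least_squares
F=pickle.load(open('F0.pkl','rb'));t=Cam(F['top']);s=Cam(F['side'])
def un(p,ox,oy,k): return np.array([(p[0]+.5)/k+ox-.5,(p[1]+.5)/k+oy-.5])
a=lambda p:un(p,178,212,10); b=lambda p:un(p,255,170,10); c=lambda p:un(p,280,203,7.69); d=lambda p:un((p[0]-400,p[1]),245,235,6.31)
def w(q,p): cy,sy=np.cos(q[2]),np.sin(q[2]); return [q[0]+cy*p[0]-sy*p[1],q[1]+sy*p[0]+cy*p[1],p[2]]
B=[(-.1,-.024,.022),(.1,-.024,.022),(.1,.024,.022),(-.1,.024,.022)]
# yaw ~ -104deg: bar +y -> world +x (up in top image)... 
bt=[a((65,205)),a((695,355)),a((738,198)),a((108,48))]
bs=[b((200,45)),b((75,440)),b((218,468)),b((332,65))]
for cams in ([(t,bt)],[(s,bs)],[(t,bt),(s,bs)]):
    f=lambda q:np.concatenate([cm.proj(w(q,p))-u for cm,U in cams for p,u in zip(B,U)])
    r=least_squares(f,[.51,.24,-1.8]);print('bar',r.x.round(4),np.abs(r.fun).max().round(2))
def pf(cams,dz=True):
    def f(q):
        o=[]
        for cm,L in cams:
            for p,u in L:
                p=list(p); 
                if p[2] is None:p[2]=q[3]
                o.append(cm.proj(w(q,p))-u)
        return np.concatenate(o+[[ (q[3]-.012)*200]])
    r=least_squares(f,[.5,-.14,-1.65,.012]);print('press',r.x.round(4),r.fun.round(1))
P1=[((-.17,.033,.015),c((80,100))),((-.17,-.033,.015),c((65,262))),((-.17,.055,None),c((85,56))),((-.17,-.055,None),c((57,314))),((.085,.055,None),c((700,122))),((.085,-.055,None),c((687,382))),((0,0,.19),c((563,175)))]
P2=[((-.17,-.033,.015),d((566,62))),((-.17,.033,.015),d((706,66))),((-.17,-.055,None),d((533,70))),((-.17,.055,None),d((746,85))),((.085,-.055,None),d((468,538))),((.085,.055,None),d((714,552))),((0,0,.19),d((602,138)))]
for C in ([(t,P1)],[(s,P2)],[(t,P1),(s,P2)]): pf(C)
print('bottle',t.plane(437,226,.1),s.plane(285,400,0))
E
python3 fit.py
```

```text
bar [ 0.513   0.2417 -1.8219] 0.4
bar [ 0.5101  0.2442 -1.8167] 0.42
bar [ 0.5117  0.2424 -1.8204] 0.84
press [ 0.5058 -0.1464 -1.6958  0.0094] [-0.3  0.2 -0.5  0.1 -0.2 -0.7 -0.3  0.5  0.9 -0.7 -0.   0.6  0.3 -0.1
 -0.5]
press [ 0.5024 -0.1446 -1.6956  0.0076] [ 0.8  0.1 -0.4  0.7 -0.8 -0.2  0.2 -0.4 -0.5 -0.4  0.6  0.3  0.2  0.
 -0.9]
press [ 0.504  -0.1458 -1.6964  0.009 ] [-0.4  0.7 -0.7  0.7 -0.4 -0.2 -0.4  1.1  0.8 -0.1 -0.2  1.2  0.1  0.6
  1.4  0.3  0.1  1.  -0.3 -0.2  0.7 -0.4 -0.  -0.3  1.2  0.4  0.8  0.4
 -0.6]
bottle [ 0.51013037 -0.4047821   0.1       ] [ 5.09345921e-01 -4.34045519e-01 -1.11022302e-16]
```

```bash
cat > go.py <<'E'
# work out tool-frame units for a world target from the measured pose: python3 go.py x y z yaw
import sys,numpy as np
from rig import bot
from scipy.spatial.transform import Rotation as R
def toggle():pass
s=bot.sense();p=np.array(s["position"]);Rm=R.from_euler('xyz',s["eef_rot"])
x,y,z,yaw=map(float,sys.argv[1:5])
Rt=R.from_euler('xyz',[np.pi,0,yaw])
print('t',round(s["clock"],2),'pos',p.round(4),'rpy',np.round(s["eef_rot"],4),'F',np.round(s["wrist_force"],2),'gap',round(s["finger_gap"],3))
print('shift units',(Rm.inv().apply(np.array([x,y,z])-p)/.06).round(3),'turn units',(np.degrees((Rm.inv()*Rt).as_rotvec())/4).round(3))
E
python3 -m creep '[-0.746,-0.55,0,0,0,0,85,-0.746,-0.55,0,0,0,0,85,-0.746,-0.55,0,0,0,0,85,-0.746,-0.55,0,0,0,0,85,-0.746,-0.55,0,0,0,0,85,-0.746,-0.55,0,0,0,0,85,-0.746,-0.55,0,0,0,0,85,-0.746,-0.55,0,0,0,0,85,-0.746,-0.55,0,0,0,0,85,-0.746,-0.55,0,0,0,0,85,-0.746,-0.55,0,0,0,0,85,-0.746,-0.55,0,0,0,0,85,-0.746,-0.55,0,0,0,0,85,-0.746,-0.55,0,0,0,0,85,-0.746,-0.55,0,0,0,0,85,-0.746,-0.55,0,0,0,0,85,-0.746,-0.55,0,0,0,0,85,-0.746,-0.55,0,0,0,0,85]'
python3 go.py 0.5243 0.291 0.1 -0.2496
```

```text
clock: 3.25
position: [0.5253, 0.2916, 0.2315]
eef_rot: [-3.141, -0.0, -1.201]
wrist_force: [0.6, -0.4, 0.3]
finger_gap: 0.991
t 3.25 pos [0.5253 0.2916 0.2315] rpy [-3.1409e+00 -2.0000e-04 -1.2013e+00] F [ 0.62 -0.44  0.3 ] gap 0.991
shift units [0.004 0.02  2.192] turn units [-7.0000e-03 -7.0000e-03 -1.3632e+01]
```

Tracks very well. Turn by 54.5° while coming down to z = 0.10.

```bash

python3 -m creep '[0,0,0,0,0,-1,85,0,0,0,0,0,-1,85,0,0,0,0,0,-1,85,0,0,0,0,0,-1,85,0,0,0,0,0,-1,85,0,0,0,0,0,-1,85,0,0,0.2,0,0,-1,85,0,0,0.3,0,0,-1,85,0,0,0.3,0,0,-1,85,0,0,0.3,0,0,-1,85,0,0,0.3,0,0,-1,85,0,0,0.3,0,0,-1,85,0,0,0.3,0,0,-1,85,0,0,0.2,0,0,-0.63,85,0,0,0,0,0,0,85]'
python3 go.py 0.5243 0.291 0.005 -0.2496
python3 - <<'E'
from rig import bot;import cv2,numpy as np
t=bot.grab_frame("top")["color"];s=bot.grab_frame("side")["color"]
a=cv2.resize(t[190:270,160:280],(600,400),interpolation=2);b=cv2.resize(s[140:240,235:315],(320,400),interpolation=2)
cv2.imwrite("pics/g1.png",np.hstack([a,b])[:,:800,::-1] if 0 else cv2.resize(np.hstack([a,b])[:,:,::-1],(780,339)))
E
```

```text
clock: 5.12
position: [0.5243, 0.2895, 0.0985]
eef_rot: [3.14, 0.001, -0.25]
wrist_force: [-0.4, 0.2, -0.6]
finger_gap: 0.997
t 5.12 pos [0.5243 0.2895 0.0985] rpy [ 3.1404e+00  1.1000e-03 -2.4990e-01] F [-0.42  0.18 -0.59] gap 0.997
shift units [-0.005 -0.026  1.559] turn units [ 0.017  0.016 -0.005]
```

View pics/g1.png

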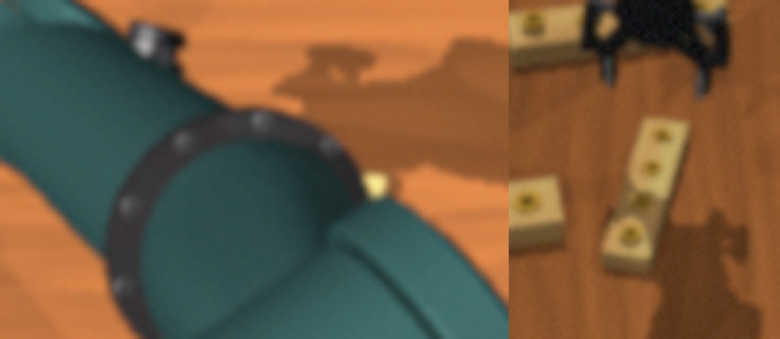

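The side view shows the bar (near 645,195 of the crop) untouched, with the open jaws straddling its line above. Going down and closing.

```bash

python3 -m creep '[0,-0.02,0.3,0,0,0,85,0,0,0.4,0,0,0,85,0,0,0.4,0,0,0,85,0,0,0.3,0,0,0,85,0,0,0.13,0,0,0,85,0,0,0,0,0,0,85]'
python3 go.py 0.5243 0.291 0.005 -0.2496
python3 -m creep '[0,0,0,0,0,0,60,0,0,0,0,0,0,40,0,0,0,0,0,0,40,0,0,0,0,0,0,40,0,0,0,0,0,0,40,0,0,0,0,0,0,40]' 40
python3 go.py 0.5243 0.291 0.005 -0.2496
```

```text
clock: 5.98
position: [0.5248, 0.2911, 0.0071]
eef_rot: [3.141, 0.0, -0.249]
wrist_force: [-0.5, -0.0, 0.1]
finger_gap: 0.997
t 5.97 pos [0.5248 0.2911 0.0071] rpy [ 3.1411e+00  4.0000e-04 -2.4930e-01] F [-0.49 -0.02  0.14] gap 0.997
shift units [-0.007  0.003  0.034] turn units [0.007 0.006 0.005]
clock: 6.72
position: [0.5256, 0.2915, 0.0084]
eef_rot: [-3.141, -0.001, -0.25]
wrist_force: [0.6, 0.1, 6.4]
finger_gap: 0.548
t 6.72 pos [0.5256 0.2915 0.0084] rpy [-3.1406e+00 -1.2000e-03 -2.4960e-01] F [0.64 0.05 6.35] gap 0.548
shift units [-0.019  0.013  0.057] turn units [-0.015 -0.017  0.001]
```

```bash

python3 -m creep '[0,0,-0.05,0,0,0,40,0,0,-0.15,0,0,0,40,0,0,-0.3,0,0,0,40,0,0,-0.3,0,0,0,40,0,0,-0.1,0,0,0,40,0,0,0,0,0,0,40]'
python3 go.py 0.5243 0.291 0.005 -0.2496
python3 - <<'E'
from rig import bot;import cv2,numpy as np,pickle
f=bot.grab_frame("side");pickle.dump(f,open('s1.pkl','wb'));s=f["color"]
cv2.imwrite("pics/g2.png",cv2.resize(s[130:330,220:330],(440,600)if 0 else (330,600),interpolation=2)[:,:,::-1])
E
```

```text
clock: 7.48
position: [0.5254, 0.2912, 0.0624]
eef_rot: [-3.141, -0.001, -0.25]
wrist_force: [-0.5, -0.2, -0.6]
finger_gap: 0.546
t 7.47 pos [0.5254 0.2912 0.0624] rpy [-3.1405e+00 -1.0000e-03 -2.4970e-01] F [-0.54 -0.18 -0.59] gap 0.546
shift units [-0.018  0.009  0.956] turn units [-0.015 -0.015 -0.001]
```

View pics/g2.png

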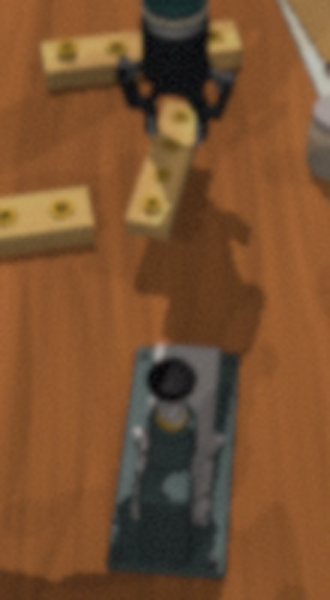

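```bash

python3 - <<'E'
from h import *;import pickle
f=pickle.load(open('s1.pkl','rb'));s=Cam(f)
g=np.array([.5254,.2912]);yw=-1.8204;c,n=np.cos(yw),np.sin(yw)
for dz in (.04,.054,.06):
  for p in [(.1,-.024),(.1,.024)]:
    d=[p[0]+.05,p[1]];q=[g[0]+c*d[0]-n*d[1],g[1]+n*d[0]+c*d[1],.022+dz];print(dz,((s.proj(q)-[220,130])*3).round(0))
a=f['color'][165:215,250:300];cv2.imwrite('pics/g3.png',cv2.resize(a,(600,600),interpolation=2)[:,:,::-1])
E
```

```text
0.04 [128. 228.]
0.04 [171. 234.]
0.054 [127. 219.]
0.054 [170. 225.]
0.06 [127. 215.]
0.06 [170. 222.]
```

View pics/g3.png

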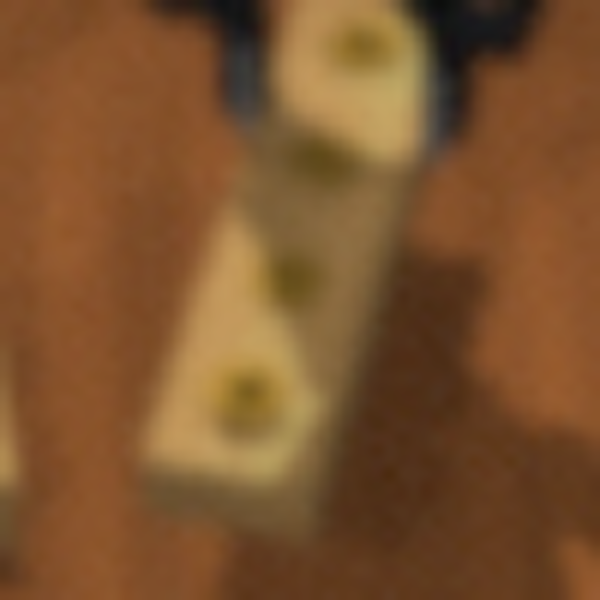

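```bash
python3 go.py 0.5321 0.0772 0.0624 -0.1254
```

```text
t 7.53 pos [0.525  0.2909 0.0617] rpy [-3.1414e+00 -2.0000e-04 -2.4960e-01] F [ 0.27 -0.17 -2.19] gap 0.55
shift units [ 0.995  3.423 -0.011] turn units [-0.002 -0.003 -1.778]
```

```bash

python3 -m creep '[0.06,0.21,0,0,0,0,40,0.12,0.42,0,0,0,0,40,0.13,0.45,0,0,0,0,40,0.13,0.45,0,0,0,0,40,0.13,0.45,0,0,0,0,40,0.13,0.45,0,0,0,0,40,0.13,0.45,0,0,0,0,40,0.115,0.38,0,0,0,0,40,0.05,0.163,0,0,0,0,40,0,0,0,0,0,-0.3,40,0,0,0,0,0,-0.59,40,0,0,0,0,0,-0.59,40,0,0,0,0,0,-0.3,40,0,0,0,0,0,0,40]'
python3 go.py 0.5321 0.0772 0.030 -0.1254
python3 - <<'E'
from rig import bot;import cv2,numpy as np,pickle
f=bot.grab_frame("side");g=bot.grab_frame("top");pickle.dump((f,g),open('s2.pkl','wb'))
a=cv2.resize(f["color"][190:325,230:320],(400,600),interpolation=2);b=cv2.resize(g["color"][190:280,240:390],(400,240),interpolation=2)
o=np.zeros((600,800,3),np.uint8);o[:,:400]=a;o[:240,400:]=b
cv2.imwrite("pics/g4.png",o[:,:,::-1])
E
```

```text
clock: 9.28
position: [0.5321, 0.0777, 0.0615]
eef_rot: [-3.141, 0.0, -0.124]
wrist_force: [0.2, 0.7, -1.4]
finger_gap: 0.548
t 9.28 pos [0.5321 0.0777 0.0615] rpy [-3.1414e+00  1.0000e-04 -1.2430e-01] F [ 0.17  0.67 -1.44] gap 0.548
shift units [0.002 0.008 0.525] turn units [-0.003  0.001  0.015]
```

View pics/g4.png

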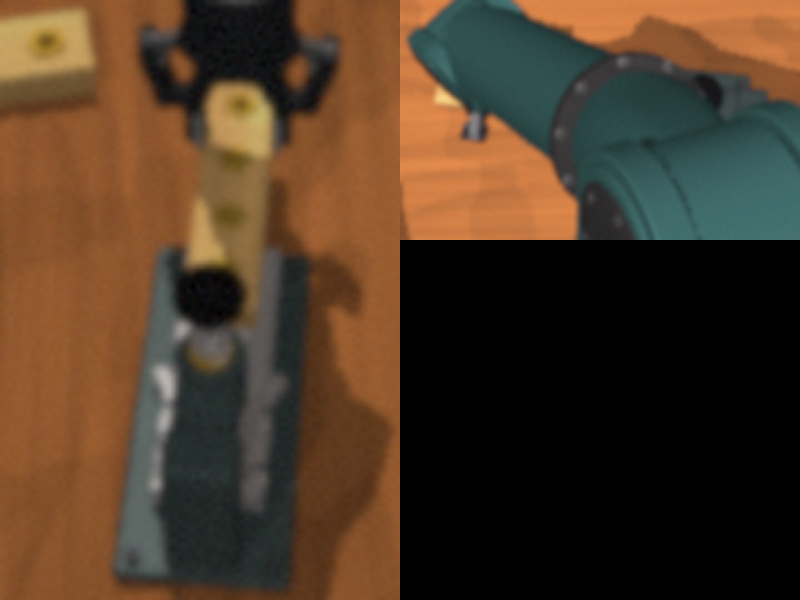

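```bash

python3 -m creep '[0,0,0.1,0,0,0,40,0,0,0.2,0,0,0,40,0,0,0.2,0,0,0,40,0,0,0.06,0,0,0,40,0,0,0,0,0,0,40]'
python3 go.py 0.5321 0.0772 0.025 -0.1254
python3 -m creep '[0,0,0.03,0,0,0,40,0,0,0.02,0,0,0,40,0,0,0,0,0,0,40]'
python3 go.py 0.5196 -0.0215 0.025 -0.1254
```

```text
clock: 10.0
position: [0.5318, 0.0774, 0.0273]
eef_rot: [3.141, 0.001, -0.125]
wrist_force: [-0.3, -1.0, -1.1]
finger_gap: 0.552
t 10.0 pos [0.5318 0.0774 0.0273] rpy [ 3.1412e+00  1.0000e-03 -1.2490e-01] F [-0.31 -0.95 -1.06] gap 0.552
shift units [0.006 0.002 0.039] turn units [0.006 0.015 0.007]
clock: 10.38
position: [0.5322, 0.0773, 0.025]
eef_rot: [-3.142, -0.0, -0.125]
wrist_force: [1.1, -0.7, -1.6]
finger_gap: 0.55
t 10.38 pos [0.5322 0.0773 0.025 ] rpy [-3.1415e+00 -3.0000e-04 -1.2520e-01] F [ 1.08 -0.74 -1.59] gap 0.55
shift units [-0.003  1.66   0.   ] turn units [-0.001 -0.004  0.003]
```

```bash

python3 -m creep '[0,0.1,0,0,0,0,40,0,0.15,0,0,0,0,40,0,0.15,0,0,0,0,40,0,0.15,0,0,0,0,40,0,0.1,0,0,0,0,40,0,0,0,0,0,0,40]'
python3 go.py 0.5196 -0.0215 0.025 -0.1254
python3 -m creep '[0,0.15,0,0,0,0,40,0,0.15,0,0,0,0,40,0,0.15,0,0,0,0,40,0,0.15,0,0,0,0,40,0,0.1,0,0,0,0,40,0,0,0,0,0,0,40]'
python3 go.py 0.5196 -0.0215 0.025 -0.1254
```

```text
clock: 11.12
position: [0.5271, 0.0378, 0.0248]
eef_rot: [3.141, 0.0, -0.126]
wrist_force: [0.3, 0.1, -0.9]
finger_gap: 0.553
t 11.12 pos [0.5271 0.0378 0.0248] rpy [ 3.1412e+00  2.0000e-04 -1.2640e-01] F [ 0.29  0.11 -0.94] gap 0.553
shift units [ 0.     0.996 -0.002] turn units [ 0.006  0.003 -0.014]
clock: 11.88
position: [0.5218, -0.0038, 0.0249]
eef_rot: [3.141, 0.0, -0.126]
wrist_force: [-0.1, 0.2, -1.1]
finger_gap: 0.55
t 11.88 pos [ 0.5218 -0.0038  0.0249] rpy [ 3.1413e+00  2.0000e-04 -1.2640e-01] F [-0.13  0.16 -1.12] gap 0.55
shift units [ 0.     0.297 -0.002] turn units [ 0.005  0.003 -0.014]
```

No contact yet. Lower onto the bed, then creep toward the stop while watching the force.

```bash

python3 -m creep '[0,0,0.02,0,0,0,40,0,0,0.015,0,0,0,40,0,0,0,0,0,0,40]'
python3 -m creep '[0,0.05,0,0,0,0,40,0,0.05,0,0,0,0,40,0,0.05,0,0,0,0,40,0,0.05,0,0,0,0,40,0,0.03,0,0,0,0,40,0,0,0,0,0,0,40]'
python3 go.py 0.5196 -0.0215 0.025 -0.1254
```

```text
clock: 12.25
position: [0.5222, -0.0026, 0.0234]
eef_rot: [3.141, -0.0, -0.124]
wrist_force: [-0.8, -1.5, 4.8]
finger_gap: 0.545
clock: 13.0
position: [0.5217, -0.0153, 0.0234]
eef_rot: [-3.139, -0.003, -0.124]
wrist_force: [0.2, 3.5, 6.5]
finger_gap: 0.548
t 13.0 pos [ 0.5217 -0.0153  0.0234] rpy [-3.1392e+00 -2.7000e-03 -1.2410e-01] F [0.21 3.55 6.5 ] gap 0.548
shift units [-0.022  0.107 -0.027] turn units [-0.034 -0.039  0.019]
```

```bash

python3 -m creep '[0,0.03,-0.01,0,0,0,40,0,0.03,0,0,0,0,40,0,0,0,0,0,0,40]'
python3 -m creep '[0,0.03,0,0,0,0,40,0,0.03,0,0,0,0,40,0,0,0,0,0,0,40]'
python3 go.py 0.5196 -0.0215 0.025 -0.1254
```

```text
clock: 13.38
position: [0.5201, -0.0205, 0.0234]
eef_rot: [-3.142, -0.0, -0.125]
wrist_force: [0.2, 0.7, 2.6]
finger_gap: 0.547
clock: 13.75
position: [0.52, -0.021, 0.0234]
eef_rot: [-3.137, -0.001, -0.124]
wrist_force: [0.9, 7.3, 0.1]
finger_gap: 0.549
t 13.75 pos [ 0.52   -0.021   0.0234] rpy [-3.1371e+00 -1.3000e-03 -1.2400e-01] F [0.93 7.27 0.14] gap 0.549
shift units [-0.005  0.009 -0.027] turn units [-0.064 -0.018  0.021]
```

```bash

python3 -m creep '[0,-0.03,0,0,0,0,40,0,0,0,0,0,0,40,0,0,0,0,0,0,60,0,0,0,0,0,0,85,0,0,0,0,0,0,85,0,0,0,0,0,0,85]'
python3 go.py 0.5196 -0.0215 0.12 -0.1254
python3 -m creep '[0,0,-0.2,0,0,0,85,0,0,-0.4,0,0,0,85,0,0,-0.6,0,0,0,85,0,0,-0.6,0,0,0,85,0,0,-0.2,0,0,0,85,0,0,0,0,0,0,85]'
python3 - <<'E'
from rig import bot;import cv2,numpy as np,pickle
f=bot.grab_frame("side");pickle.dump(f,open('s3.pkl','wb'))
cv2.imwrite("pics/g5.png",cv2.resize(f["color"][190:325,230:320],(400,600),interpolation=2)[:,:,::-1])
E
python3 go.py 0.504 -0.146 0.24 -0.1254
```

```text
clock: 14.5
position: [0.5194, -0.0227, 0.0233]
eef_rot: [3.141, 0.0, -0.126]
wrist_force: [0.7, 0.4, 0.6]
finger_gap: 0.993
t 14.5 pos [ 0.5194 -0.0227  0.0233] rpy [ 3.1409e+00  4.0000e-04 -1.2580e-01] F [0.72 0.44 0.56] gap 0.993
shift units [ 0.    -0.019 -1.611] turn units [ 0.01   0.006 -0.005]
clock: 15.25
position: [0.52, -0.0223, 0.1443]
eef_rot: [3.142, -0.002, -0.126]
wrist_force: [-0.2, 0.8, -0.2]
finger_gap: 0.995
t 15.3 pos [ 0.5192 -0.0224  0.1433] rpy [ 3.1412e+00  2.0000e-04 -1.2540e-01] F [-0.13 -0.62 -0.09] gap 0.995
shift units [ 0.006  2.077 -1.611] turn units [ 0.005  0.003 -0.   ]
```

View pics/g5.png

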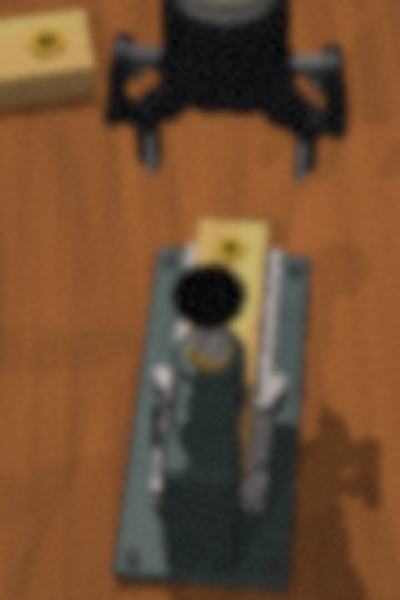

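```bash

python3 - <<'E'
from h import *;import pickle
f=pickle.load(open('s3.pkl','rb'));s=Cam(f)
c,n=np.cos(-1.6962),np.sin(-1.6962)
for X in(-.171,-.175,-.179):
  for Y in (-.024,.024):
    print(X,Y,(((s.proj([.504+c*X-n*Y,-.146+n*X+c*Y,.037])-[230,190]+.5)/.225)-.5).round(0))
print(((s.proj([.504,-.146,.1975])-[230,190])/.225).round(0))
E
```

```text
-0.171 -0.024 [202. 226.]
-0.171 0.024 [271. 230.]
-0.175 -0.024 [202. 221.]
-0.175 0.024 [271. 225.]
-0.179 -0.024 [203. 217.]
-0.179 0.024 [271. 221.]
[211. 289.]
```

```bash

python3 -m creep '[0,0,-0.3,0,0,0,0,0,0,-0.5,0,0,0,0,0,0,-0.5,0,0,0,0,0,0,-0.31,0,0,0,0,0,0.25,0,0,0,0,0,0,0.5,0,0,0,0,0,0,0.5,0,0,0,0,0,0,0.5,0,0,0,0,0,0,0.33,0,0,0,0,0,0,0,0,0,0,0,0,0,0,0,0,0,0,0]' 40
python3 go.py 0.504 -0.146 0.2025 -0.1254
python3 - <<'E'
from rig import bot;import cv2,numpy as np,pickle
f=bot.grab_frame("side")
cv2.imwrite("pics/g6.png",cv2.resize(f["color"][190:325,230:320],(400,600),interpolation=2)[:,:,::-1])
E
```

```text
clock: 16.68
position: [0.5035, -0.1453, 0.2394]
eef_rot: [-3.141, 0.001, -0.125]
wrist_force: [0.2, 0.9, 0.4]
finger_gap: 0.003
t 16.68 pos [ 0.5035 -0.1453  0.2394] rpy [-3.1408e+00  1.4000e-03 -1.2460e-01] F [0.18 0.94 0.43] gap 0.003
shift units [0.01  0.011 0.614] turn units [-0.011  0.02   0.011]
```

View pics/g6.png

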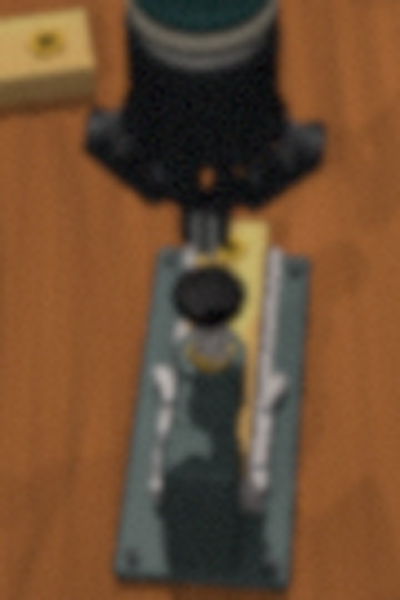

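```bash

python3 -m creep '[0,0,0.2,0,0,0,0,0,0,0.25,0,0,0,0,0,0,0.13,0,0,0,0,0,0,0.05,0,0,0,0,0,0,0,0,0,0,0]'
for i in 1 2; do python3 -c "
from rig import bot;s=bot.sense();print(s['position'].round(4),s['wrist_force'].round(2))"; done
python3 -m creep '[0,0,0.05,0,0,0,0,0,0,0.05,0,0,0,0,0,0,0,0,0,0,0]'
python3 -m creep '[0,0,0.05,0,0,0,0,0,0,0.05,0,0,0,0,0,0,0,0,0,0,0]'
```

```text
clock: 17.35
position: [0.504, -0.1458, 0.202]
eef_rot: [-3.141, 0.0, -0.125]
wrist_force: [0.1, -0.3, 0.7]
finger_gap: 0.003
[ 0.504  -0.1458  0.202 ] [ 0.11 -0.34  0.74]
[ 0.504  -0.1458  0.202 ] [ 0.11 -0.34  0.74]
clock: 17.73
position: [0.5044, -0.146, 0.1965]
eef_rot: [3.141, -0.001, -0.125]
wrist_force: [-0.1, 0.3, 3.5]
finger_gap: -0.001
clock: 18.1
position: [0.5044, -0.146, 0.1902]
eef_rot: [3.142, -0.001, -0.125]
wrist_force: [0.0, 0.7, 3.6]
finger_gap: -0.002
```

Contact at z ≈ 0.1975 with about 3.5 N, as expected for the spring. Continue.

```bash

python3 -m creep '[0,0,0.04,0,0,0,0,0,0,0.02,0,0,0,0,0,0,0,0,0,0,0]'
python3 -m creep '[0,0,0.02,0,0,0,0,0,0,0.02,0,0,0,0,0,0,0,0,0,0,0]'
python3 -m creep '[0,0,0.02,0,0,0,0,0,0,0.02,0,0,0,0,0,0,0,0,0,0,0]'
```

```text
clock: 18.48
position: [0.5044, -0.146, 0.1867]
eef_rot: [3.142, -0.001, -0.125]
wrist_force: [0.3, -1.5, 5.3]
finger_gap: 0.001
clock: 18.85
position: [0.5044, -0.146, 0.1845]
eef_rot: [3.141, -0.001, -0.125]
wrist_force: [0.4, -0.4, 7.4]
finger_gap: 0.0
clock: 19.23
position: [0.5044, -0.146, 0.1827]
eef_rot: [3.141, -0.001, -0.125]
wrist_force: [-1.5, -0.3, 10.6]
finger_gap: -0.001
```

```bash

python3 -m creep '[0,0,0.02,0,0,0,0,0,0,0.01,0,0,0,0,0,0,0,0,0,0,0]'
python3 -m creep '[0,0,0.01,0,0,0,0,0,0,0.01,0,0,0,0,0,0,0,0,0,0,0]'
```

```text
clock: 19.6
position: [0.5044, -0.146, 0.181]
eef_rot: [3.141, -0.001, -0.125]
wrist_force: [-1.2, -0.5, 11.9]
finger_gap: 0.006
clock: 19.98
position: [0.5044, -0.146, 0.1798]
eef_rot: [3.141, -0.001, -0.125]
wrist_force: [-1.6, -0.0, 12.1]
finger_gap: 0.001
```

```bash

python3 -m creep '[0,0,0.01,0,0,0,0,0,0,0,0,0,0,0]'
python3 -m creep '[0,0,0.01,0,0,0,0,0,0,0,0,0,0,0]'
```

```text
clock: 20.23
position: [0.5044, -0.146, 0.1795]
eef_rot: [3.14, -0.001, -0.125]
wrist_force: [-2.8, -0.4, 15.1]
finger_gap: 0.0
clock: 20.48
position: [0.5044, -0.146, 0.1794]
eef_rot: [3.14, -0.001, -0.125]
wrist_force: [-3.6, -0.4, 18.4]
finger_gap: -0.002
```

```bash

python3 -m creep '[0,0,0.01,0,0,0,0,0,0,0,0,0,0,0]'
```

```text
clock: 20.72
position: [0.5045, -0.146, 0.1794]
eef_rot: [3.139, -0.001, -0.125]
wrist_force: [-5.1, 0.5, 24.0]
finger_gap: -0.002
```

```bash

python3 -m creep '[0,0,0,0,0,0,0,0,0,0,0,0,0,0]'
python3 -m creep '[0,0,0,0,0,0,0,0,0,0,0,0,0,0]'
```

```text
clock: 20.98
position: [0.5044, -0.1461, 0.1794]
eef_rot: [3.139, -0.001, -0.125]
wrist_force: [-5.0, -0.7, 23.2]
finger_gap: -0.002
clock: 21.22
position: [0.5044, -0.146, 0.1794]
eef_rot: [3.139, -0.001, -0.125]
wrist_force: [-5.1, -0.3, 22.4]
finger_gap: 0.0
```

Firm stop at 18 mm of travel, with about 23 N held for 0.75 s (about 17 N at the foot). Let the plunger rise.

```bash

python3 -m creep '[0,0,-0.05,0,0,0,0,0,0,-0.05,0,0,0,0,0,0,-0.05,0,0,0,0,0,0,-0.08,0,0,0,0,0,0,-0.1,0,0,0,0,0,0,-0.1,0,0,0,0,0,0,-0.3,0,0,0,0,0,0,-0.4,0,0,0,0,0,0,0,0,0,0,0]'
python3 -m creep '[0,-0.3,0,0,0,0,0,0,-0.6,0,0,0,0,0,0,-0.9,0,0,0,0,0,0,-0.9,0,0,0,0,0,0,-0.9,0,0,0,0,0,0,-0.9,0,0,0,0,0,0,-0.5,0,0,0,0,0,0,0,0,0,0,0,0]'
python3 - <<'E'
from rig import bot;import cv2,numpy as np,pickle
f=bot.grab_frame("side");g=bot.grab_frame("top");pickle.dump((f,g),open('s4.pkl','wb'))
a=cv2.resize(f["color"][190:325,230:320],(400,600),interpolation=2);b=cv2.resize(g["color"][190:280,270:390],(400,300),interpolation=2)
o=np.zeros((600,800,3),np.uint8);o[:,:400]=a;o[:300,400:]=b;o[300:,400:]=cv2.resize(g["color"],(400,300))
cv2.imwrite("pics/g7.png",o[:,:,::-1]);print(bot.sense()["wrist_force"])
E
```

```text
clock: 22.35
position: [0.505, -0.1458, 0.2468]
eef_rot: [3.141, -0.003, -0.125]
wrist_force: [0.4, -0.6, -0.1]
finger_gap: 0.0
clock: 23.35
position: [0.5399, 0.1566, 0.2443]
eef_rot: [-3.14, 0.002, -0.118]
wrist_force: [0.6, -1.1, -0.5]
finger_gap: -0.002
[ 0.08295153 -0.04593968 -0.47110678]
```

View pics/g7.png

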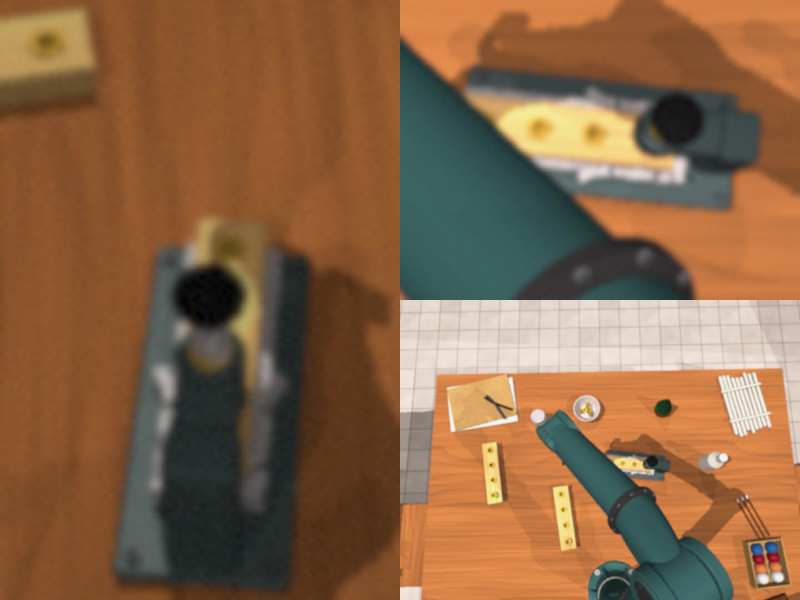

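The bar lies between the rails with its end at the stop (top crop, about 685,168). Its rear edge is at the same crop row as before, about 219. The knob is back at its starting height in the side crop (208,296), and the bystanders are where they started.

```bash
python3 -c "
from rig import bot
print(bot.finish_job(),bot.sense()['clock'])"
```

```text
the job is handed in; nothing more can be done
the job is handed in; nothing more can be done
```

The candle bar is in the press against its stop with its cup driven home, and I've handed the job in. No verdict came back. The arm finished its last move at 23.4 s of the 72 s allowed.

- **Choosing the bar:** I took the 200 x 48 mm bar, measured at about 203 x 47 mm with cups 50 mm apart. The two 260 mm look-alikes were left alone.
- **Feeding it in:** The bar went between the rails flat on the bed. The wrist felt 7 N at the stop, within 0.5 mm of where I had calculated it.
- **Pressing the cup:** The knob gave about 3.5 N of spring, then 10.6–12 N while driving the cup. It came up firm at 18 mm of travel. I held about 22–24 N on the knob (roughly 17 N at the foot) for 0.75 s, then let the plunger rise.
- **Last pictures:** The knob is back up, the bar lies between the rails with its end at the stop, and the bystanders look unmoved. The gripper is clear of the press and the wrist shows no contact force.
- **Not seen directly:** The boss hides the pressed cup, so "home" rests on the travel and force readings. The side view put the bar's rear edge 0–3 mm in front of its expected place, which is within the camera's error.

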